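Press a flanged bush home with the ratchet bench press

TASK

Lay the aluminium bearing block on the bed of the ratchet press, between the guide rails and in front of the end stop, with its brass bush towards the ram, and let go of it. Then hold the press handle and pump it, a tooth at a stroke, until the bush is pressed fully home with its flange against the block; stop as soon as you feel it bottom and do not overload it (no more than about 15 N at the handle). Swing the handle back to its rest stop and let go; push the bush only with the press, not with the gripper, and leave the two spare bushes and the spacer in their places.

Things in the scene. Friction and masses are not known exactly. Their poses are not given: they have to be found in the camera images.
- block_center (a point): Centre of the loose aluminium bearing block, 44 (x) x 40 (y) x 44 mm high, about 0.2 kg, standing upright. Its y axis runs along the bore; the bush sits in its -y face, at mid height and mid width. Grip it across x (44 mm).
- bush: Brass flanged bush started in the block's -y face and carried with it: flange 30 mm in diameter, 4 mm thick. Origin at the centre of the flange's inner face, which must come to rest on the block: 6 to 9 mm off it at the start; pressed home, this origin is 20 mm from the block's centre. A tight fit: about 70 N move it.
- press: Ratchet bench press, fixed to the bench: green base 100 x 236 mm, green ram housing (61 mm high) at its -y end, steel bed at its +y end. Origin at the centre of the underside, z up. The ram comes out of the housing 36 mm above the bench and travels along +y. Turned up to 0.2 rad on the bench.
- nest (a point): Point on the middle line of the press's bed, on its surface (14 mm above the bench), axes as the press's. Two guide rails 8 mm high, 56 mm long, stand at x = -24 and +24 mm. The loaded block stands between them (2 mm play a side), its y axis along this y axis, bush towards -y, the ram. It need not touch the end stop: the ram slides it there.
- stop: Steel end stop bolted across the bed, 56 mm wide and 46 mm high: the block is pressed against its flat -y face. Origin at the foot of the middle of that face, on the bed, axes as the press's. It is set somewhere else each time, so the number of strokes differs (about 4 to 7).
- ram: Steel ram of the press, 20 mm square, with a round nose of 24 mm. Origin at the centre of the nose's front face. Each tooth of the ratchet advances it 5 mm along the press's +y; a holding pawl keeps it from running back past the last tooth. Fully back at the start: a block standing at the end stop has 8 mm or more between bush and nose. Not to be pushed by hand.
- lever_grip (a point): Middle of the black upright round grip of the handle, 23 mm in diameter, 52 mm long, 112 mm above the bench; the flat lever is 34 mm below. Force along its path: 1 to 3 N while the ram runs free, 6 to 9.5 N while it presses the bush in; once the bush has bottomed, about 1.2 N more per mm. 10.5 to 13 N show that it is home; above about 15 N the bush is overloaded (125 N at the ram).
- lever_pivot (a point): Point on the vertical axis about which the handle swings, at the height of lever_grip. The grip moves on a circle of 115 mm radius about it, in the horizontal plane.
- lever (a joint): Swing of the handle, rad, counter-clockwise seen from above: 0 at its rest stop, 0.66 at the far stop. Starts at 0 to 0.25 and stays where it is left. Working stroke: from 0 to beyond 0.58 (grip moves towards the press's -y), its first 0.06 idle; then back to 0, where the drive pawl drops behind the next tooth. The bush may bottom at any point of a stroke: the stroke is then finished there.
- bush_a: Loose spare bush, cream, 24 mm in diameter and 22 mm high, standing on the bench; bystander. Origin at the centre of the underside.
- bush_b: The second such spare bush; bystander.
- spacer: Small aluminium spacer block 30 x 50 x 20 mm with two holes, lying flat; bystander. Origin at the centre of the underside.
Mind the look-alikes: they are no part of the job. Leave any brown or pink look-alike of the part that bears block_center alone.

How it is judged:
By the outcome, as a careful person would: the job done as asked, in the order asked, and still so for the second after the job is handed in, with the robot touching nothing.
It also fails if it takes over 70 s, if anything falls off the work surface, if the arm or the gripper's body presses on something with over 40 N, if the wrist force passes 120 N, or if a joint passes its speed limit or range.

ROBOT

A 6-joint arm with a two-finger parallel gripper is mounted at the origin on the work surface; the furniture and walls round the work are solid. World frame = base frame: x ahead of the robot, y to its left, z up, the work surface at z = 0. Lengths are in m, angles in degrees, forces in N, time in s.
With the tool pointing down it reaches from about 0.3 to 0.75 m from the base axis. Payload 8.5 kg.
Tool frame: the origin (TCP) lies midway between the tips of the shut fingers; the grasp point (between the pads) lies 19 mm behind it (env.tcp_to_grasp is the z of the grasp point in the tool frame, in m); z points along the fingers, y is the line along which they close (so a half turn about z gives the same grasp; the last joint's range is limited). The gripper opens to 85 mm and grips with 20 to 120 N. Pads are 22 mm wide; open, the fingers measure 114 mm over their backs; the gripper's body (76 mm by 85 mm) begins 54 mm behind the grasp point. The pads swing forward as they close: fully open they stand 13 mm farther back than shut.
Start: joints at [-86.018, 21.807, 74.336, -0, 83.858, -12.336], TCP at [0.155, -0.528, 0.231] pointing down, gripper open.
Joint ranges: [-178.18, 178.18], [-50.72, 133.34], [12.68, 142.11], [-81.47, 261.47], [9.98, 163.14], [-165.26, 165.26]. Speed limits (degrees/s): [136.94, 136.94, 180, 180, 180, 180].

INTERFACE

Orientations are given as a 3x3 rotation matrix whose columns are the frame's x, y, z axes.
In Python, from rig import env, imaging, job, models gives the robot as it stands. The module is installed in compiled form; this text tells all that it offers.
- The arm moves only by the tool jog_arm, never from a script. Its argument "plan" is text: rows parted by semicolons, each of 7 numbers parted by spaces: the turn, a rotation vector about the tool's x, y, z in degrees, then the shift along the tool's x, y, z in cm, then the closure in counts, from 0 (fully open) to 255 (shut). In form: rx ry rz x y z claw; .... A call has 1 to 10 rows; each row shifts and turns the commanded pose from where the row before left it, along the tool's axes as they then stand; what a row does not reach is not made up. A row lasts 1/12 s, in which the tool goes at most 41.7 mm and 7.16 degrees, less where a joint would pass 70% of its speed; a pose out of reach is approached as far as the arm can. A call with a gripper value outside its range is refused whole. The fingers move at their own pace and stop on an object; "grip_force" is the grip in N (left out, the last holds). Time passes only in rows, so rows that do not move let the fingers close. It gives the time, the measured TCP pose, the force, the opening and the grip force at its end, in the units of the state.
- env.observe(): the state, without advancing time (a new reading comes with each control period).
- imaging.get_image(name): name is "side" or "top"; returns a dict with "pixels" (384x512x3 uint8, red, green, blue), "depth" (384x512 float32, m along the optical axis (not along the pixel's ray), 0 where there is no reading), "fov_y" (degrees; the focal length in pixels is half the picture's height over the tangent of half this angle, whatever the lens; pixels are square), "cx", "cy" (the principal point, pixels), "world_from_camera" (4x4, takes a point from camera to world coordinates). Camera axes: x right, y down, z forward; pixel columns grow to the right and rows downward; lengths in m; the calibration is good to about 2 mm. A picture is of the moment at which its call begins.
- job.close_job(): hands the job in; it is judged then, once.
Trained networks look in the newest picture that a camera, given by its name, has taken for a name from the list of things; names that differ only in an ending like _2 or _b are one class to them, and where a whole thing is asked for, a point or a joint stands for the part that bears it (a point fixed in the world has none). Each returns a list of dicts, best first, with "confidence" (0 to 1); they miss things now and then, are a little off and sometimes report something else, mostly with a low value. They report only what shows in the picture. A call takes as long as a camera call. They do not tell look-alikes from the thing itself.
- models.outline_of(camera, query): "region" (384x512 bool, what is visible of it) and "bbox" ([centre column, centre row, width, height] in pixels, round what is visible of it).
- models.tip_of(camera, query): "at" ([column, row] in pixels: a listed point, or the origin of a listed thing).
The state is a dict: "time_s": time; "q": joint angles; "qvel": joint speeds; "joint_efforts": joint torques, N m; "position": TCP position; "tool_rot": TCP orientation; "ft_force": force on the tool from outside, world axes, zero at the start; "wrist_torque": the same for the moment, N m; "grip_width": finger opening in m; "gripper_force": force on a finger pad.
Only numpy, scipy, OpenCV 4.12 (cv2) and the standard library are available. Lean on these libraries where they do the work, as an engineer would, in place of code of your own. Each camera call takes 0.05 s, during which the arm holds its last target. There are 200 camera calls.

## Working session

There is one attempt and no reset: what is moved stays moved. The work goes in short steps, Python scripts to look and compute and a tool call to move; the robot and the scene stay as the last step left them, time stands still between calls to the robot, and variables do not carry over. Pictures are saved under pics/ and viewed, at most 10 in all, crops included, and the job is handed in when it is done.

Besides the shell and the picture viewer there is one more tool, called after "Call:" as name(argument=value, ...) on one line, values as JSON. jog_arm: Moves the arm, as the interface text tells. Its arguments: {"type":"object","properties":{"plan":{"type":"string"},"grip_force":{"type":"number"}},"required":["plan"]}

```bash
mkdir -p pics; cat > h.py <<'E'
import numpy as np, cv2
from rig import env, imaging, job, models
def ray(im,uv):
    f=192/np.tan(np.radians(im['fov_y'])/2); T=np.array(im['world_from_camera'])
    d=np.array([(uv[0]-im['cx'])/f,(uv[1]-im['cy'])/f,1.0]); return T[:3,3],T[:3,:3]@d
def atz(im,uv,z):
    o,d=ray(im,uv); return o+d*(z-o[2])/d[2]
def cloud(im,mask=None):
    f=192/np.tan(np.radians(im['fov_y'])/2); T=np.array(im['world_from_camera']); D=im['depth']
    v,u=np.mgrid[:384,:512]; P=np.stack([(u-im['cx'])/f*D,(v-im['cy'])/f*D,D],-1)
    W=P@T[:3,:3].T+T[:3,3]; W[D<=0]=np.nan
    return W
def dep(im,uv):
    W=cloud(im); u,v=int(round(uv[0])),int(round(uv[1])); return np.nanmedian(W[max(0,v-1):v+2,max(0,u-1):u+2].reshape(-1,3),axis=0)
E
python3 - <<'E'
from h import *
np.set_printoptions(precision=4,suppress=True)
s=env.observe(); print(s['position'],s['tool_rot'],s['ft_force'],s['grip_width'],env.tcp_to_grasp)
out=[]
for c in ['top','side']:
    im=imaging.get_image(c); np.savez('im_%s.npz'%c,**im)
    print(c,im['fov_y'],im['cx'],im['cy'],np.array(im['world_from_camera']).round(3).tolist())
    cv2.imwrite(f'pics/{c}0.png',im['pixels'][:,:,::-1])
    for q in ['block_center','bush','press','nest','stop','ram','lever_grip','lever_pivot','bush_a','spacer']:
        for r in models.tip_of(c,q)[:3]:
            print(q,np.round(r['at'],1),round(r['confidence'],2),dep(im,r['at']))
E
```

```text
[ 0.1545 -0.5275  0.2307] [[ 0.9597  0.281  -0.0001]
 [ 0.281  -0.9597  0.0014]
 [ 0.0003 -0.0014 -1.    ]] [ 0.7395 -0.298   0.5582] 0.08521182520205972 -0.0187
top 55.331219719749434 257.50582067286075 188.6020996473574 [[0.006, -0.986, 0.169, 0.304], [-1.0, -0.005, 0.009, 0.035], [-0.008, -0.169, -0.986, 1.161], [0.0, 0.0, 0.0, 1.0]]
block_center [290.9 200.7] 0.7 [ 0.457  -0.0587  0.0445]
block_center [259.6 218. ] 0.64 [0.4047 0.0365 0.0423]
block_center [260.8 191.6] 0.56 [0.485  0.0338 0.0427]
bush [300.5 196.2] 0.59 [ 0.4743 -0.0873  0.0313]
bush [345.8 203.1] 0.53 [ 0.4548 -0.2333  0.0165]
bush [328.6 188.1] 0.49 [ 0.5055 -0.1841  0.0027]
press [183.3 179.5] 0.97 [0.5183 0.2734 0.0605]
nest [169.  176.3] 0.96 [0.54   0.3292 0.0123]
lever_grip [178.3 218.2] 0.82 [0.3946 0.2659 0.1387]
lever_grip [289.2 198.9] 0.43 [ 0.4635 -0.0525  0.043 ]
lever_pivot [196.5 183. ] 0.81 [0.5048 0.2276 0.0885]
lever_pivot [313.8 173.6] 0.55 [ 0.5474 -0.1343  0.0203]
bush_a [300.5 196.2] 0.59 [ 0.4743 -0.0873  0.0313]
bush_a [345.8 203.1] 0.53 [ 0.4548 -0.2333  0.0165]
bush_a [328.6 188.1] 0.49
[... 478 characters left out ...]
ush [296.6 294.8] 0.56 [ 0.4526 -0.2495  0.0011]
bush [276.8 253.4] 0.4 [ 0.4678 -0.0906  0.0146]
press [254.4 196. ] 0.72 [0.5024 0.1843 0.05  ]
nest [255.4 187.4] 0.88 [0.5141 0.2113 0.067 ]
stop [252.9 189.5] 0.52 [0.5052 0.2052 0.0604]
ram [253.7 183.2] 0.63 [0.5147 0.2254 0.0726]
lever_grip [212.2 173.7] 0.79 [0.3975 0.2615 0.1066]
lever_pivot [254.9 196.5] 0.22 [0.5038 0.1843 0.05  ]
bush_a [306.  277.3] 0.56 [ 0.4956 -0.1996  0.0058]
bush_a [296.6 294.8] 0.56 [ 0.4526 -0.2495  0.0011]
bush_a [276.8 253.4] 0.4 [ 0.4678 -0.0906  0.0146]
spacer [318.6 263.7] 0.78 [ 0.5466 -0.16    0.0069]
spacer [278.  250.7] 0.28 [ 0.4707 -0.0887  0.0191]
spacer [252.7 170.8] 0.18 [0.6079 0.5219 0.0001]
```

```bash
python3 - <<'E'
import cv2
a=cv2.imread('pics/top0.png')[120:260,120:380]; b=cv2.imread('pics/side0.png')[120:320,170:350]
cv2.imwrite('pics/t1.png',cv2.resize(a,None,fx=3,fy=3,interpolation=cv2.INTER_CUBIC))
cv2.imwrite('pics/s1.png',cv2.resize(b,None,fx=3,fy=3,interpolation=cv2.INTER_CUBIC))
E
```

```text
(no output)
```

View pics/t1.png

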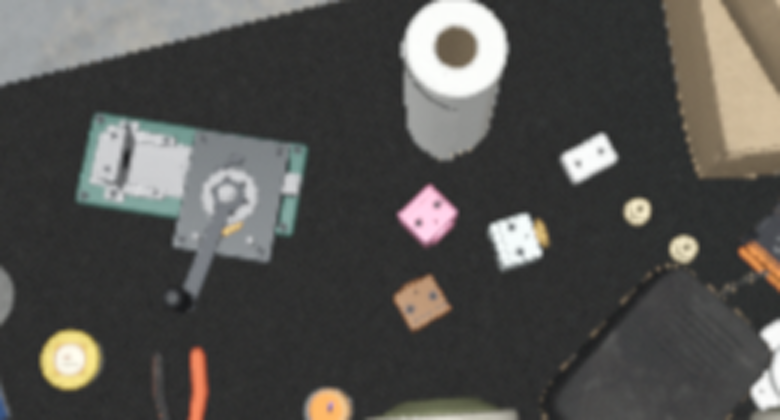

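View pics/s1.png

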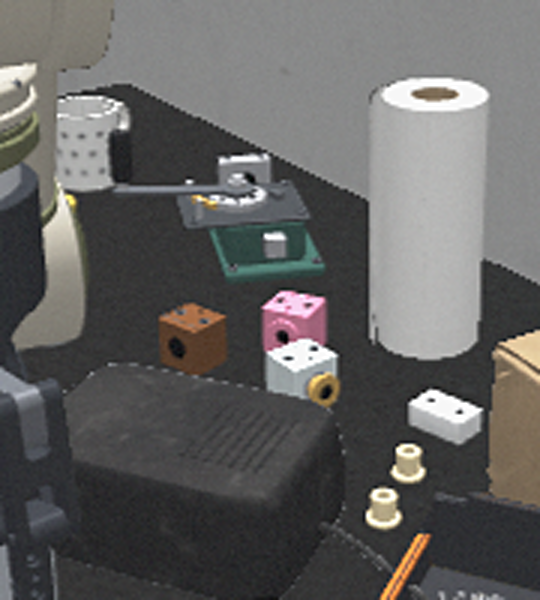

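The real block is the white one with the brass bush: top view pixel about (291,200), bush facing right (-y). Pink and brown are decoys. The press is at about (184,176), the grip at (179,219), and the bed is on the left with the stop near (161,172).

```bash
python3 - <<'E'
from h import *
np.set_printoptions(precision=4,suppress=True)
im=dict(np.load('im_top.npz')); W=cloud(im); px=im['pixels'].astype(int)
d=np.linalg.norm(W[:,:,:2]-[0.457,-0.055],axis=2)
m=(d<0.04)&(W[:,:,2]>0.036)&(px.min(2)>120)&(px.max(2)-px.min(2)<50)
P=W[m]; r=cv2.minAreaRect((P[:,:2]*1000).astype(np.float32)); print('block n',m.sum(),P.mean(0),r)
r2=models.outline_of('top','block_center')
g=(px[:,:,1]>px[:,:,0]+18)&(abs(W[:,:,0]-0.52)<0.12)&(abs(W[:,:,1]-0.27)<0.17)&(W[:,:,2]<0.03)
G=W[g]; print('green n',g.sum(),np.median(G[:,2]),cv2.minAreaRect((G[:,:2]*1000).astype(np.float32)))
for lo,hi in [(0.05,0.066),(0.066,0.074),(0.074,0.09),(0.09,0.15)]:
    mm=(W[:,:,2]>lo)&(W[:,:,2]<hi)&(abs(W[:,:,0]-0.5)<0.14)&(abs(W[:,:,1]-0.27)<0.14); Q=W[mm]
    print(lo,hi,mm.sum(),Q.mean(0),cv2.minAreaRect((Q[:,:2]*1000).astype(np.float32)))
# orthorectified at z=.014: cols = -y, rows=-x , 0.4 mm/px
f=192/np.tan(np.radians(im['fov_y'])/2);T=np.array(im['world_from_camera']);R=T[:3,:3].T
def ortho(x1,y1,z,w,h,s):
    u,v=np.meshgrid(np.arange(w),np.arange(h)); X=np.stack([x1-v*s,y1-u*s,np.full(u.shape,z)],-1)
    C=(X-T[:3,3])@R.T
    return cv2.remap(im['pixels'],(C[...,0]/C[...,2]*f+im['cx']).astype(np.float32),(C[...,1]/C[...,2]*f+im['cy']).astype(np.float32),cv2.INTER_CUBIC)
o=ortho(0.62,0.42,0.014,800,500,0.0004)
for k in range(0,800,50): cv2.putText(o,str(int((0.42-k*.0004)*1000)),(k,10),0,.35,(255,255,0)); 
for k in range(50,500,50): cv2.putText(o,str(int((0.62-k*.0004)*1000)),(0,k),0,.35,(255,255,0)); o[k,:20]=255
cv2.imwrite('pics/ortho.png',o[:,:,::-1])
E
```

```text
block n 186 [ 0.462  -0.0598  0.043 ] ((462.4170837402344, -59.854095458984375), (44.304325103759766, 39.68136215209961), 18.247331619262695)
green n 497 0.01025917789117603 ((538.6295776367188, 285.2357482910156), (240.99330139160156, 103.187744140625), 81.23300170898438)
0.05 0.066 1058 [0.5118 0.2432 0.0596] ((512.0947875976562, 276.04681396484375), (192.48587036132812, 123.51638793945312), 80.91471862792969)
0.066 0.074 189 [0.4997 0.2297 0.0698] ((475.53265380859375, 226.6397705078125), (68.89672088623047, 163.151611328125), 81.85108947753906)
0.074 0.09 253 [0.4643 0.2428 0.0783] ((448.37054443359375, 237.67044067382812), (57.33481979370117, 136.85694885253906), 68.9903564453125)
0.09 0.15 73 [0.3954 0.2647 0.1268] ((445.8966369628906, 254.64285278320312), (21.806869506835938, 131.0877685546875), 74.7219467163086)
```

View pics/ortho.png

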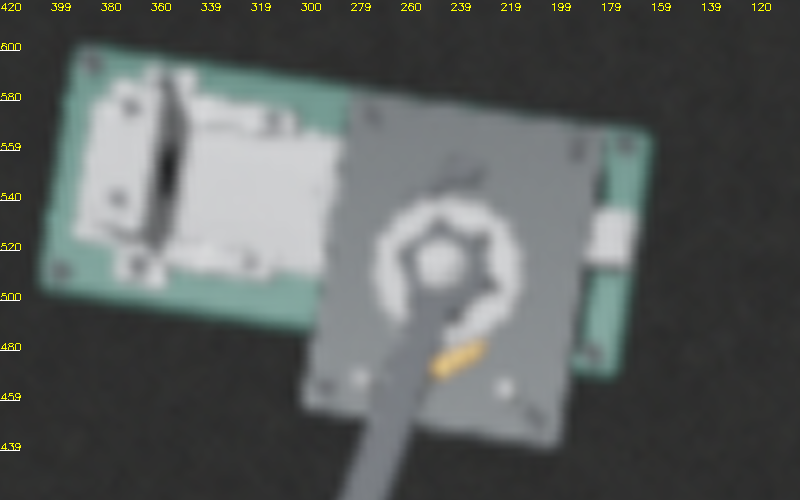

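Call:
jog_arm(plan="0 0 0 3.05 -2.59 0.5 0;0 0 0 3.05 -2.59 0.5 0;0 0 0 3.05 -2.59 0.5 0;0 0 0 3.05 -2.59 0.5 0;0 0 0 3.05 -2.59 0.5 0;0 0 0 3.05 -2.59 0.5 0;0 0 0 3.05 -2.59 0.5 0;0 0 0 3.05 -2.59 0.5 0;0 0 0 3.05 -2.59 0.5 0;0 0 0 3.05 -2.59 0.5 0")

```text
time_s: 1.98
position: [0.3752, -0.1918, 0.1814]
tool_rot: [[0.96, 0.281, 0.001], [0.281, -0.96, -0.0], [0.0, 0.001, -1.0]]
ft_force: [0.8, -1.4, 0.3]
grip_width: 0.085
gripper_force: 0.0
```

Call:
jog_arm(plan="0 0 0 3.05 -2.59 0.5 0;0 0 0 3.05 -2.59 0.5 0;0 0 0 3.05 -2.59 0.5 0;0 0 0 3.05 -2.59 0.5 0;0 0 -7.1 0 0 0 0;0 0 -7.1 0 0 0 0;0 0 -7.1 0 0 0 0;0 0 -7.1 0 0 0 0;0 0 -7.1 0 0 0 0;0 0 -7.1 0 0 0 0")

```text
time_s: 2.82
position: [0.4625, -0.0598, 0.1614]
tool_rot: [[0.511, 0.86, 0.0], [0.86, -0.511, -0.0], [0.0, 0.0, -1.0]]
ft_force: [0.6, 0.9, 1.0]
grip_width: 0.0853
gripper_force: 0.0
```

Call:
jog_arm(plan="0 0 -7.1 0 0 0 0;0 0 -7.1 0 0 0 0;0 0 -7.1 0 0 0 0;0 0 -7.1 0 0 0 0;0 0 -7.1 0 0 0 0;0 0 -7.1 0 0 0 0;0 0 -6.7 0 0 0 0;0 0 0 0 0 0 0;0 0 0 0 0 0 0")

```text
time_s: 3.57
position: [0.4625, -0.0599, 0.1614]
tool_rot: [[-0.309, 0.951, 0.0], [0.951, 0.309, -0.0], [-0.0, 0.0, -1.0]]
ft_force: [-0.5, 0.4, 0.1]
grip_width: 0.0854
gripper_force: 0.0
```

Call:
jog_arm(plan="0 0 0 0 0 3 0;0 0 0 0 0 3 0;0 0 0 0 0 3 0;0 0 0 0 0 3 0;0 0 0 0 0 2 0;0 0 0 0 0 1.1 0;0 0 0 0 0 0 0")

```text
time_s: 4.15
position: [0.4615, -0.0595, 0.0084]
tool_rot: [[-0.309, 0.951, -0.004], [0.951, 0.309, 0.002], [0.003, -0.003, -1.0]]
ft_force: [-0.8, 0.1, 0.3]
grip_width: 0.0855
gripper_force: 0.0
```

Call:
jog_arm(plan="0 0 0 0 0 0 100;0 0 0 0 0 0 200;0 0 0 0 0 0 255;0 0 0 0 0 0 255;0 0 0 0 0 0 255;0 0 0 0 0 0 255;0 0 0 0 0 0 255;0 0 0 0 0 0 255", grip_force=50)

```text
time_s: 4.82
position: [0.463, -0.06, 0.0115]
tool_rot: [[-0.312, 0.95, 0.002], [0.95, 0.312, -0.001], [-0.001, 0.002, -1.0]]
ft_force: [-1.1, -0.1, 5.8]
grip_width: 0.0434
gripper_force: 51.3
```

Call:
jog_arm(plan="0 0 0 0 0 -1 255;0 0 0 0 0 -3 255;0 0 0 0 0 -3.7 255;0 0 0 0 0 -3.7 255;0 0 0 0 0 -3.6 255;0 0 0 0 0 0 255")

```text
time_s: 5.32
position: [0.4648, -0.0606, 0.1669]
tool_rot: [[-0.312, 0.95, 0.012], [0.95, 0.313, -0.005], [-0.008, 0.009, -1.0]]
ft_force: [0.3, -0.7, -2.3]
grip_width: 0.0435
gripper_force: 52.4
```

Call:
jog_arm(plan="0 0 0 3.64 1.09 0 255;0 0 0 3.64 1.09 0 255;0 0 0 3.64 1.09 0 255;0 0 0 3.64 1.09 0 255;0 0 0 3.64 1.09 0 255;0 0 0 3.64 1.09 0 255;0 0 0 3.64 1.09 0 255;0 0 0 3.64 1.09 0 255;0 0 0 3.64 1.09 0 255;0 0 0 3.64 1.09 0 255")

```text
time_s: 6.15
position: [0.4513, 0.3218, 0.1598]
tool_rot: [[-0.312, 0.95, -0.001], [0.95, 0.312, -0.0], [-0.0, -0.001, -1.0]]
ft_force: [1.5, -0.2, -2.9]
grip_width: 0.0429
gripper_force: 52.2
```

Call:
jog_arm(plan="0 0 6.7 0 0 0 255;0 0 6.7 0 0 0 255;0 0 6.7 0 0 0 255;0 0 6.7 0 0 0 255;0 0 0 0 0 0 255;0 0 0 0 0 0 255")

```text
time_s: 6.65
position: [0.4519, 0.3198, 0.1599]
tool_rot: [[0.146, 0.989, -0.001], [0.989, -0.146, -0.0], [-0.0, -0.001, -1.0]]
ft_force: [-0.1, 0.6, -3.8]
grip_width: 0.0433
gripper_force: 52.3
```

```bash
python3 - <<'E'
from h import *
np.set_printoptions(precision=4,suppress=True)
s=env.observe(); print(s['position'],s['tool_rot'][0],s['ft_force'],s['grip_width'])
for c in ['top','side']:
    im=imaging.get_image(c); np.savez('im2_%s.npz'%c,**im)
    for q in ['block_center','bush']:
        for r in models.tip_of(c,q)[:2]: print(c,q,np.round(r['at'],1),round(r['confidence'],2),dep(im,r['at']))
    W=cloud(im);print(np.isnan(W).sum())
    cv2.imwrite(f'pics/{c}2.png',im['pixels'][:,:,::-1])
a=cv2.imread('pics/top2.png')[100:240,110:290]; b=cv2.imread('pics/side2.png')[110:250,190:340]
cv2.imwrite('pics/c2.png',np.hstack([cv2.resize(x,(400,500*0+311 if i==0 else 311),interpolation=cv2.INTER_CUBIC) for i,x in enumerate([a,b])]))
E
```

```text
[0.4519 0.3198 0.1599] [ 0.146   0.9893 -0.0008] [-0.1394  0.5874 -3.8115] 0.043335488142275495
top block_center [259.4 219.4] 0.74 [0.4012 0.0396 0.0442]
top block_center [262.1 189.9] 0.72 [0.4912 0.0308 0.0428]
top bush [169.3 199.4] 0.61 [0.4459 0.2886 0.159 ]
top bush [345.8 205.2] 0.56 [ 0.4507 -0.235   0.0048]
2394
side block_center [269.6 227. ] 0.71 [0.485  0.0053 0.0368]
side block_center [232.6 234.2] 0.66 [0.3876 0.0139 0.0306]
side bush [253.  186.8] 0.56 [0.5062 0.2073 0.0687]
side bush [306.  278.8] 0.53 [ 0.4949 -0.2016  0.0021]
2169
```

View pics/c2.png

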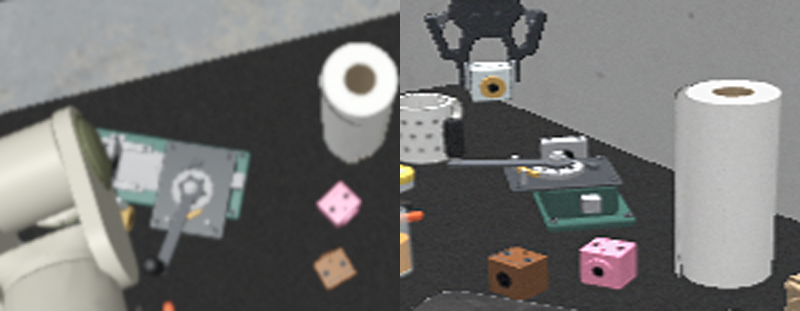

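The picture shows the block held upright with the brass bush facing the camera (-y). In the side view it is clear of the lever, plate and roll.

```bash
python3 - <<'E'
from h import *
np.set_printoptions(precision=1,suppress=True,linewidth=150)
def proj(im,X):
    f=192/np.tan(np.radians(im['fov_y'])/2);T=np.array(im['world_from_camera']);C=(np.array(X)-T[:3,3])@T[:3,:3]
    return np.stack([C[...,0]/C[...,2]*f+im['cx'],C[...,1]/C[...,2]*f+im['cy']],-1)
s2=dict(np.load('im2_side.npz')); p=s2['pixels'].astype(int)
th=np.radians(-8.4); ex=np.array([np.cos(th),np.sin(th),0]); ey=np.array([-np.sin(th),np.cos(th),0]); ez=np.array([0,0,1.])
tcp=np.array([.4519,.3198,.1599]); zc=tcp[2]-.010+.022
c=np.array([tcp[0],tcp[1],zc])
print('pred face corners L/R top,bot', proj(s2,[c-.022*ex-.02*ey+.022*ez,c+.022*ex-.02*ey+.022*ez,c-.022*ex-.02*ey-.022*ez,c+.022*ex-.02*ey-.022*ez]))
print('pred flange ctr',proj(s2,c-.03*ey))
u0,v0=proj(s2,c-.02*ey).round().astype(int)
for dv in (-4,0,4): print(v0+dv,u0-12,p[v0+dv,u0-12:u0+13].mean(1))
for du in (-4,0,4): print('col',u0+du,v0-12,p[v0-12:v0+13,u0+du].mean(1))
g=(p[:,:,0]-p[:,:,2]>50)&(abs(np.mgrid[:384,:512][1]-u0)<12)&(abs(np.mgrid[:384,:512][0]-v0)<12); yy,xx=np.nonzero(g); print('gold',xx.mean(),yy.mean(),len(xx))
# stop
s1=dict(np.load('im_side.npz')); q=s1['pixels'].astype(int)
pc=np.array([.5372,.2822,0]); st=pc+ey*.065
for h in (.014+.046,.045): print('pred stop L/C/R z',h,proj(s1,[st-.028*ex+h*ez,st+h*ez,st+.028*ex+h*ez]))
v=int(proj(s1,st+.058*ez)[1])
for d in (-4,-2,0,2,4,6): print(v+d,235,q[v+d,235:270].mean(1))
# ram rear end at housing -y side and base corners
print('base front corners pred',proj(s1,[pc-.118*ey-.05*ex+.01*ez,pc-.118*ey+.05*ex+.01*ez]))
cv2.imwrite('pics/s3.png',cv2.resize(s1['pixels'][155:215,220:285,::-1],None,fx=9,fy=9,interpolation=cv2.INTER_CUBIC))
E
```

```text
pred face corners L/R top,bot [[216.7 140.6]
 [231.4 139.6]
 [217.6 154.7]
 [232.1 153.7]]
pred flange ctr [224.9 148.2]
143 212 [ 77.7  45.7 113.3 145.7 101.7 169.3 175.  175.7 172.7 173.7 175.3 181.  179.  178.  173.  173.7 175.  177.3 179.  131.3 144.   86.7  40.7 135.3
 146.3]
147 212 [ 76.   39.   87.7 141.  103.7 171.7 180.7 181.3 161.3 123.  117.7 123.7  83.7  93.3 118.  119.  115.3 155.  179.  137.7 140.3 141.  146.3 146.
 144.3]
151 212 [ 58.7  57.7  54.   51.7 156.7 178.3 177.  179.  141.3 121.  123.   99.   54.7  69.  115.  118.3 121.3 151.  175.7 138.  139.7 142.3 142.7 142.3
 140.3]
col 220 135 [142.  141.  133.  255.  219.3 250.7 253.3 194.  172.7 177.3 179.3 162.3 161.3 129.  127.  136.3 141.3 155.  176.3 182.7 117.   59.7  55.3  56.
  56.3]
col 224 135 [145.7 140.3 132.3 255.  250.  241.7 241.  184.3 179.  189.7 117.  117.7  83.7  20.7  22.3  14.   54.7 119.7 113.  169.7  81.7  54.7  55.   59.3
  54.7]
col 228 135 [143.  141.7 130.  252.3 207.7 254.3 201.7 174.3 175.  181.  178.3 138.  115.3 117.  114.3 120.3 121.3 139.3 167.3 188.7 139.7  58.7  53.   57.
  54. ]
gold
[... 856 characters left out ...]
 53.3  52.7  50.7  51.3  54.3  52.   75.3 121.  129.  124.7 127.7 124.7 121.7 125.7 125.  127.7 124.  125.7 126.7 126.3 126.7 124.  126.
 132.3  76.7  50.3  54.7  51.3  51.3  52.   48.7  53.7  51.7 133. ]
177 235 [ 51.7  53.3  56.3  52.7  54.7  50.7  56.   81.3 118.  125.  127.7 123.3 122.  119.  118.3 121.3  86.3  73.   98.3 125.7 125.7 123.  124.7 126.3
 131.   75.7  54.7  50.   55.7  51.7  54.7  47.   53.3  55.   48.3]
179 235 [ 55.3  52.3  53.   56.3  55.   53.7  50.7  61.3 117.3 127.  127.3 150.  154.  193.3 201.3 169.   95.   34.7   8.   15.  120.  127.7 125.7 124.
 129.7  80.3  56.   48.3  51.   47.3  50.3  53.   53.3  53.   56.7]
base front corners pred [[245.7 211.7]
 [279.2 208.5]]
```

View pics/s3.png

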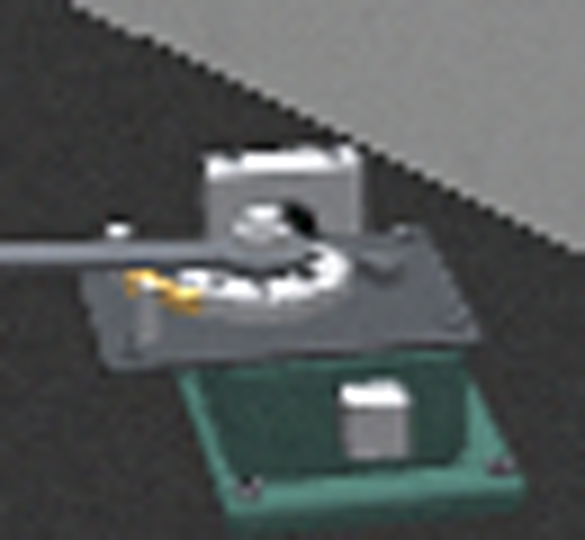

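Call:
jog_arm(plan="0 0 0 0.6 3 0 255;0 0 0.2 0.6 3 0 255;0 0 0 0.4 2.99 0 255;0 0 0 0 0 3 255;0 0 0 0 0 3 255;0 0 0 0 0 3 255;0 0 0 0 0 1.8 255;0 0 0 0 0 1 255;0 0 0 0 0 0 255;0 0 0 0 0 0 255")

```text
time_s: 7.78
position: [0.5439, 0.3224, 0.043]
tool_rot: [[0.152, 0.988, 0.001], [0.988, -0.152, 0.0], [0.0, 0.001, -1.0]]
ft_force: [0.5, 0.9, -2.3]
grip_width: 0.0435
gripper_force: 52.4
```

```bash
python3 - <<'E'
from h import *
np.set_printoptions(precision=4,suppress=True)
s=env.observe(); print(s['position'],s['tool_rot'][0],s['ft_force'],s['grip_width'])
a=[]
for c,(r0,r1,c0,c1) in {'top':(140,210,140,220),'side':(140,220,215,295)}.items():
    im=imaging.get_image(c); np.savez('im3_%s.npz'%c,**im)
    a.append(cv2.resize(im['pixels'][r0:r1,c0:c1,::-1],(400,400*(r1-r0)//(c1-c0)),interpolation=cv2.INTER_CUBIC)[:350])
cv2.imwrite('pics/c3.png',np.hstack(a))
E
```

```text
[0.5439 0.3224 0.043 ] [0.1524 0.9883 0.0007] [ 0.4803  0.9029 -2.2856] 0.04346691482642726
```

View pics/c3.png

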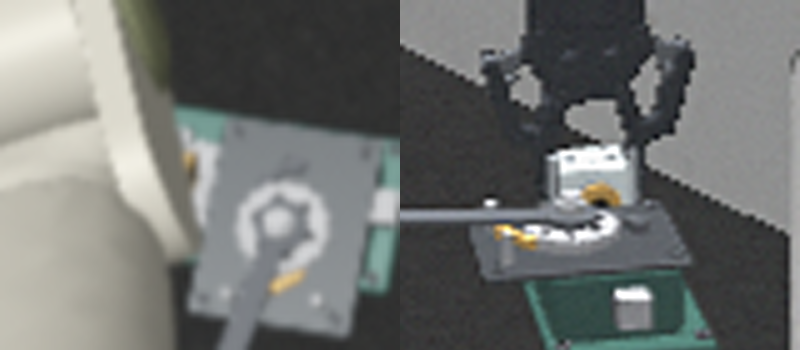

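The picture shows the block just in front of the stop and above the bed, squared to the press. I'll lower it while watching the force.

Call:
jog_arm(plan="0 0 0 0 -0.05 0.4 255;0 0 0 0 0 0.4 255;0 0 0 0 0 0.3 255;0 0 0 0 0 0 255;0 0 0 0 0 0 255")

```text
time_s: 8.3
position: [0.5429, 0.3223, 0.0311]
tool_rot: [[0.153, 0.988, -0.0], [0.988, -0.153, -0.0], [-0.0, -0.0, -1.0]]
ft_force: [0.2, 1.1, -3.2]
grip_width: 0.0433
gripper_force: 52.5
```

Call:
jog_arm(plan="0 0 0 0 0 0.2 255;0 0 0 0 0 0.2 255;0 0 0 0 0 0.2 255;0 0 0 0 0 0 255;0 0 0 0 0 0 255")

```text
time_s: 8.72
position: [0.543, 0.3224, 0.0256]
tool_rot: [[0.153, 0.988, 0.0], [0.988, -0.153, 0.0], [0.0, 0.0, -1.0]]
ft_force: [-1.2, -0.2, 0.2]
grip_width: 0.0433
gripper_force: 52.8
```

Call:
jog_arm(plan="0 0 0 0 0 0.03 255;0 0 0 0 0 0 255;0 0 0 0 0 0 170;0 0 0 0 0 0 100;0 0 0 0 0 0 0;0 0 0 0 0 0 0;0 0 0 0 0 0 0;0 0 0 0 0 0 0;0 0 0 0 0 0 0")

```text
time_s: 9.47
position: [0.543, 0.3223, 0.0249]
tool_rot: [[0.153, 0.988, -0.0], [0.988, -0.153, 0.0], [0.0, -0.0, -1.0]]
ft_force: [0.5, 0.4, 0.0]
grip_width: 0.0856
gripper_force: 0.0
```

Call:
jog_arm(plan="0 0 0 0 0 -1 0;0 0 0 0 0 -3 0;0 0 0 0 0 -3.7 0;0 0 0 0 0 -3.7 0;0 0 0 0 0 -3.7 0;0 0 0 0 -4 0 0;0 0 0 0 -4 0 0;0 0 0 0 -4 0 0;0 0 0 0 0 0 0;0 0 0 0 0 0 0")

```text
time_s: 10.3
position: [0.4229, 0.3411, 0.1774]
tool_rot: [[0.151, 0.989, 0.001], [0.989, -0.151, 0.001], [0.001, 0.001, -1.0]]
ft_force: [1.2, -0.4, 0.2]
grip_width: 0.0856
gripper_force: 0.0
```

```bash
cat >> h.py <<'E'
def proj(im,X):
    f=192/np.tan(np.radians(im['fov_y'])/2);T=np.array(im['world_from_camera']);C=(np.array(X)-T[:3,3])@T[:3,:3]
    return np.stack([C[...,0]/C[...,2]*f+im['cx'],C[...,1]/C[...,2]*f+im['cy']],-1)
E
python3 - <<'E'
from h import *
np.set_printoptions(precision=4,suppress=True)
im=imaging.get_image('top')
# hide arm: also use start picture for grip/pivot
im0=dict(np.load('im_top.npz')); W=cloud(im0)
m=(np.linalg.norm(W[:,:,:2]-[.3955,.2645],axis=2)<.03)&(W[:,:,2]>.1); print('grip top', m.sum(), W[m].mean(0), np.percentile(W[m][:,2],[10,50,90]))
v,u=np.nonzero(m); uv=np.array([u.mean(),v.mean()]); print('uv',uv,'at z .138',atz(im0,uv,.138), atz(im0,uv,.125))
m2=(np.linalg.norm(W[:,:,:2]-[.505,.228],axis=2)<.04)&(W[:,:,2]>.083); v,u=np.nonzero(m2); print('pivot',m2.sum(),W[m2].mean(0))
o=[]
W2=im
s=env.observe(); print(s['position'],s['ft_force'])
T=np.array(im['world_from_camera']); 
uu,vv=np.meshgrid(np.arange(800),np.arange(500)); z=.058
P=proj(im,np.stack([.62-vv*.0004,.42-uu*.0004,np.full(uu.shape,z)],-1)).astype(np.float32)
cv2.imwrite('pics/o4.png',cv2.remap(im['pixels'],P[...,0],P[...,1],cv2.INTER_CUBIC)[:,:,::-1])
E
```

```text
grip top 66 [0.3924 0.2661 0.1304] [0.1133 0.1361 0.139 ]
uv [178.5303 219.0455] at z .138 [0.3917 0.2645 0.138 ] [0.3928 0.2674 0.125 ]
pivot 20 [0.5007 0.2298 0.0873]
[0.4243 0.3409 0.1771] [ 0.3394 -0.9846  0.3419]
```

View pics/o4.png

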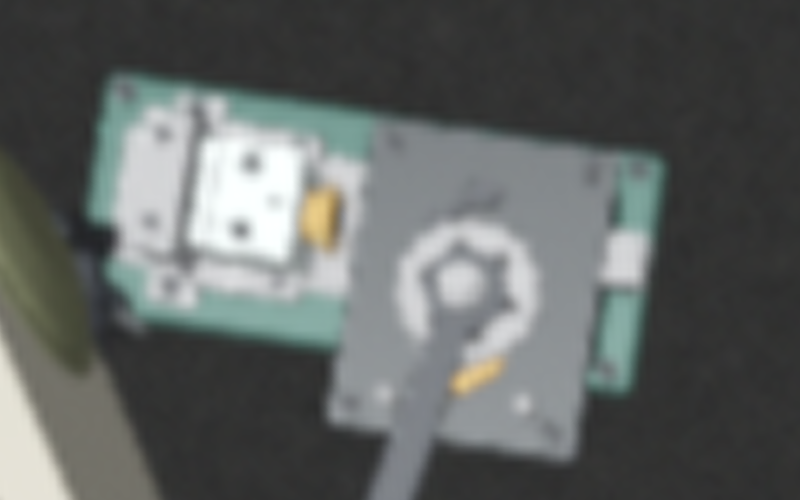

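The picture shows the block squarely between the rails, just short of the stop, with the bush flange (320,218) facing the ram. Next is the lever grip.

Call:
jog_arm(plan="0 0 -6.7 0 0 0 0;0 0 -6.7 0 0 0 0;0 0 -6.7 0 0 0 0;0 0 -6.7 0 0 0 0;0 0 -6.7 0 0 0 0;0 0 -6.7 0 0 0 0;0 0 -6.7 0 0 0 0;0 0 -6.7 0 0 0 0;0 0 -6.7 0 0 0 0;0 0 -6.7 0 0 0 0")

```text
time_s: 11.18
position: [0.4259, 0.3404, 0.1762]
tool_rot: [[-0.852, 0.523, 0.001], [0.523, 0.852, 0.0], [-0.0, 0.001, -1.0]]
ft_force: [-0.2, 0.8, 0.4]
grip_width: 0.0853
gripper_force: 0.0
```

Call:
jog_arm(plan="0 0 -6.7 0 0 0 0;0 0 -6.7 0 0 0 0;0 0 0 0.2 -3 0 0;0 0 0 0.2 -3 0 0;0 0 0 0.3 -2.1 0 0;0 0 0 0 0 0 0;0 0 0 0 0 0 0;0 0 0 0 0 0 0")

```text
time_s: 11.85
position: [0.3935, 0.2662, 0.1763]
tool_rot: [[-0.949, 0.316, 0.001], [0.316, 0.949, 0.001], [-0.001, 0.001, -1.0]]
ft_force: [0.3, -0.2, 0.1]
grip_width: 0.0852
gripper_force: 0.0
```

Call:
jog_arm(plan="0 0 0 0 0 2.5 0;0 0 0 0 0 2.5 0;0 0 0 0 0 2 0;0 0 0 0 0 1 0;0 0 0 0 0 0 0")

```text
time_s: 12.27
position: [0.392, 0.2663, 0.0939]
tool_rot: [[-0.949, 0.315, -0.004], [0.315, 0.949, -0.001], [0.003, -0.002, -1.0]]
ft_force: [-0.3, 0.2, -0.3]
grip_width: 0.0854
gripper_force: 0.0
```

Call:
jog_arm(plan="0 0 0 0 0 0 120;0 0 0 0 0 0 255;0 0 0 0 0 0 255;0 0 0 0 0 0 255;0 0 0 0 0 0 255;0 0 0 0 0 0 255;0 0 0 0 0 0 255;0 0 0 0 0 0 255", grip_force=35)

```text
time_s: 12.93
position: [0.3926, 0.2664, 0.0967]
tool_rot: [[-0.949, 0.315, 0.002], [0.315, 0.949, 0.001], [-0.001, 0.001, -1.0]]
ft_force: [-0.9, 1.5, 6.2]
grip_width: 0.0223
gripper_force: 34.0
```

Call:
jog_arm(plan="0 0 2.5 0 0.5 0 255;0 0 2.5 0 0.5 0 255;0 0 0 0 0 0 255")

```text
time_s: 13.18
position: [0.3961, 0.2761, 0.0968]
tool_rot: [[-0.917, 0.399, 0.002], [0.399, 0.917, 0.001], [-0.001, 0.001, -1.0]]
ft_force: [-0.9, 0.9, 7.9]
grip_width: 0.0223
gripper_force: 34.2
```

Call:
jog_arm(plan="0 0 1 0 0.2 0 255;0 0 1 0 0.2 0 255;0 0 0 0 0 0 255")

```text
time_s: 13.43
position: [0.3973, 0.279, 0.0967]
tool_rot: [[-0.903, 0.429, 0.001], [0.429, 0.903, -0.001], [-0.001, -0.0, -1.0]]
ft_force: [-1.6, -2.4, 7.9]
grip_width: 0.0221
gripper_force: 34.4
```

Call:
jog_arm(plan="0 0 0.5 0 0.1 0 255;0 0 0 0 0 0 255")

```text
time_s: 13.6
position: [0.3973, 0.2791, 0.0967]
tool_rot: [[-0.9, 0.436, -0.0], [0.436, 0.9, -0.002], [-0.001, -0.002, -1.0]]
ft_force: [-1.9, -7.7, 10.0]
grip_width: 0.0225
gripper_force: 34.8
```

Call:
jog_arm(plan="0 0 -1 -0.01 -0.2 -0.15 255;0 0 -5 -0.04 -1 0 255;0 0 -5 -0.04 -1 0 255;0 0 -5 -0.04 -1 0 255")

```text
time_s: 13.93
position: [0.3886, 0.2492, 0.0969]
tool_rot: [[-0.986, 0.167, 0.002], [0.167, 0.986, 0.0], [-0.002, 0.001, -1.0]]
ft_force: [10.5, 0.0, -15.7]
grip_width: 0.0222
gripper_force: 36.1
```

Call:
jog_arm(plan="0 0 0 -0.15 0 0.1 255;0 0 -5 -0.06 -1 0 255;0 0 -5 -0.06 -1 0 255")

```text
time_s: 14.18
position: [0.3874, 0.2297, 0.0968]
tool_rot: [[-1.0, -0.005, -0.0], [-0.005, 1.0, 0.001], [0.0, 0.001, -1.0]]
ft_force: [0.1, 2.8, 1.5]
grip_width: 0.0224
gripper_force: 37.8
```

Call:
jog_arm(plan="0 0 -4.5 -0.04 -0.9 0 255;0 0 -4.5 -0.04 -0.9 0 255;0 0 0 0 0 0 255")

```text
time_s: 14.43
position: [0.3894, 0.2108, 0.0968]
tool_rot: [[-0.987, -0.159, -0.0], [-0.159, 0.987, 0.0], [0.0, 0.0, -1.0]]
ft_force: [-2.1, 2.2, 2.0]
grip_width: 0.0223
gripper_force: 37.8
```

Call:
jog_arm(plan="0 0 5 -0.04 1 0 255;0 0 5 -0.04 1 0 255;0 0 5 -0.04 1 0 255;0 0 5 -0.04 1 0 255;0 0 5 -0.04 1 0 255;0 0 5 -0.04 1 0 255;0 0 5 -0.04 1 0 255;0 0 0 0 0.1 0 255")

```text
time_s: 15.1
position: [0.3975, 0.279, 0.0966]
tool_rot: [[-0.897, 0.441, -0.006], [0.441, 0.897, -0.007], [0.002, -0.009, -1.0]]
ft_force: [-11.7, -24.0, 14.9]
grip_width: 0.0223
gripper_force: 40.8
```

Call:
jog_arm(plan="0 0 -2 -0.01 -0.4 0 255;0 0 -5 -0.05 -1 0 255;0 0 -5 -0.05 -1 0 255;0 0 -5 -0.05 -1 0 255;0 0 -5 -0.05 -1 0 255")

```text
time_s: 15.52
position: [0.3875, 0.2385, 0.0967]
tool_rot: [[-0.998, 0.067, -0.002], [0.067, 0.998, 0.0], [0.002, 0.0, -1.0]]
ft_force: [-2.9, 2.1, 4.1]
grip_width: 0.0218
gripper_force: 38.2
```

Call:
jog_arm(plan="0 0 -5 -0.05 -1 0 255;0 0 -5 -0.05 -1 0 255;0 0 -5 -0.05 -1 0 255;0 0 0 0 0 0 255")

```text
time_s: 15.85
position: [0.3899, 0.2081, 0.0967]
tool_rot: [[-0.981, -0.192, -0.002], [-0.192, 0.981, 0.001], [0.002, 0.001, -1.0]]
ft_force: [-5.4, 5.6, 5.8]
grip_width: 0.0223
gripper_force: 38.4
```

Call:
jog_arm(plan="0 0 5 -0.04 1 0 255;0 0 5 -0.04 1 0 255;0 0 5 -0.04 1 0 255;0 0 5 -0.04 1 0 255;0 0 5 -0.04 1 0 255;0 0 5 -0.04 1 0 255;0 0 5 -0.04 1 0 255;0 0 1 0 0.2 0 255;0 0 0 0 0 0 255;0 0 0 0 0 0 255")

```text
time_s: 16.68
position: [0.3973, 0.279, 0.0967]
tool_rot: [[-0.906, 0.424, -0.003], [0.424, 0.906, -0.001], [0.002, -0.003, -1.0]]
ft_force: [-7.3, -2.5, 9.4]
grip_width: 0.0222
gripper_force: 38.7
```

Call:
jog_arm(plan="0 0 -1 0 -0.15 0 255;0 0 -5 -0.05 -1 0 255;0 0 -5 -0.05 -1 0 255;0 0 -5 -0.05 -1 0 255;0 0 0 0 0 0 255")

```text
time_s: 17.1
position: [0.3885, 0.2488, 0.0967]
tool_rot: [[-0.988, 0.155, -0.003], [0.155, 0.988, 0.001], [0.003, 0.001, -1.0]]
ft_force: [-6.4, 6.5, 3.9]
grip_width: 0.022
gripper_force: 38.3
```

Call:
jog_arm(plan="0 0 -4 0.08 -0.8 0 255;0 0 -4 -0.03 -0.8 0 255;0 0 0 0 0 0 255")

```text
time_s: 17.35
position: [0.3873, 0.2331, 0.0967]
tool_rot: [[-1.0, 0.018, -0.001], [0.018, 1.0, 0.001], [0.001, 0.001, -1.0]]
ft_force: [-2.0, 6.0, 1.5]
grip_width: 0.0223
gripper_force: 38.1
```

Call:
jog_arm(plan="0 0 -2 -0.01 -0.4 0 255;0 0 0 0 0 0 255")

```text
time_s: 17.52
position: [0.3873, 0.2296, 0.0967]
tool_rot: [[-1.0, -0.015, -0.001], [-0.015, 1.0, 0.001], [0.001, 0.001, -1.0]]
ft_force: [-2.2, 6.3, 3.2]
grip_width: 0.0222
gripper_force: 38.2
```

Call:
jog_arm(plan="0 0 -2.2 -0.01 -0.45 0 255;0 0 0 0 0 0 255")

```text
time_s: 17.68
position: [0.3875, 0.2251, 0.0967]
tool_rot: [[-0.999, -0.054, -0.001], [-0.054, 0.999, 0.001], [0.001, 0.001, -1.0]]
ft_force: [-2.4, 5.4, 3.6]
grip_width: 0.0224
gripper_force: 38.2
```

Call:
jog_arm(plan="0 0 -2.2 -0.01 -0.45 0 255;0 0 0 0 0 0 255")

```text
time_s: 17.85
position: [0.3879, 0.2205, 0.0967]
tool_rot: [[-0.996, -0.092, -0.001], [-0.092, 0.996, 0.001], [0.001, 0.001, -1.0]]
ft_force: [-2.3, 4.5, 3.4]
grip_width: 0.0217
gripper_force: 38.2
```

Call:
jog_arm(plan="0 0 -2.2 -0.01 -0.45 0 255;0 0 0 0 0 0 255")

```text
time_s: 18.02
position: [0.3885, 0.216, 0.0967]
tool_rot: [[-0.991, -0.13, -0.001], [-0.13, 0.991, 0.001], [0.001, 0.001, -1.0]]
ft_force: [-3.6, 4.4, 3.3]
grip_width: 0.0219
gripper_force: 38.2
```

Call:
jog_arm(plan="0 0 -1.7 -0.01 -0.35 0 255;0 0 0 0 0 0 255")

```text
time_s: 18.18
position: [0.389, 0.2127, 0.0967]
tool_rot: [[-0.987, -0.159, -0.001], [-0.159, 0.987, 0.001], [0.001, 0.001, -1.0]]
ft_force: [-2.0, 5.6, 4.1]
grip_width: 0.0217
gripper_force: 38.3
```

```bash
python3 - <<'E'
from h import *
np.set_printoptions(precision=4,suppress=True)
im=imaging.get_image('top')
s=env.observe(); print(s['position'],s['ft_force'],s['time_s'])
uu,vv=np.meshgrid(np.arange(400),np.arange(300)); z=.058
P=proj(im,np.stack([.60-vv*.0004,.40-uu*.0004,np.full(uu.shape,z)],-1)).astype(np.float32)
o=cv2.remap(im['pixels'],P[...,0],P[...,1],cv2.INTER_CUBIC)
cv2.imwrite('pics/o5.png',cv2.resize(o[:,:,::-1],(600,450)))
E
```

```text
[0.3889 0.2128 0.0967] [-3.8395  5.184   3.849 ] 18.2333
```

View pics/o5.png

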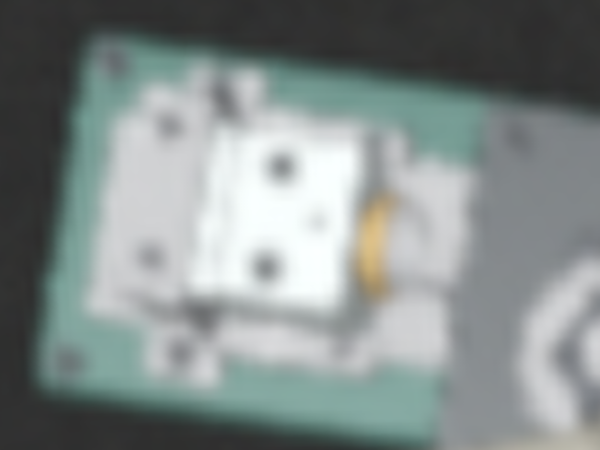

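The picture shows the ram nose (about 410,240) against the brass flange (375,245). The block is up against the stop and a small gap remains, so I'll finish this stroke and return.

Call:
jog_arm(plan="0 0 -1.2 0.05 -0.25 0 255;0 0 0 0 0 0 255")

```text
time_s: 18.4
position: [0.3894, 0.2103, 0.0967]
tool_rot: [[-0.984, -0.18, 0.0], [-0.18, 0.984, 0.001], [-0.001, 0.001, -1.0]]
ft_force: [0.3, 6.7, 1.9]
grip_width: 0.0221
gripper_force: 38.0
```

Call:
jog_arm(plan="0 0 5 -0.04 1 0 255;0 0 5 -0.04 1 0 255;0 0 5 -0.04 1 0 255;0 0 5 -0.04 1 0 255;0 0 5 -0.04 1 0 255;0 0 5 -0.04 1 0 255;0 0 5 -0.04 1 0 255;0 0 0 0 0 0 255;0 0 0 0 0 0 255")

```text
time_s: 19.15
position: [0.3972, 0.2787, 0.0967]
tool_rot: [[-0.909, 0.417, -0.0], [0.417, 0.909, -0.0], [0.0, -0.0, -1.0]]
ft_force: [-1.8, 0.8, 4.4]
grip_width: 0.022
gripper_force: 38.3
```

Call:
jog_arm(plan="0 0 0.5 0 0.12 0 255;0 0 0 0 0 0 255;0 0 0 0 0 0 255")

```text
time_s: 19.4
position: [0.3973, 0.279, 0.0967]
tool_rot: [[-0.906, 0.424, -0.001], [0.424, 0.906, -0.001], [0.0, -0.002, -1.0]]
ft_force: [-4.4, -2.9, 7.0]
grip_width: 0.0224
gripper_force: 38.5
```

Call:
jog_arm(plan="0 0 -3 -0.01 -0.6 0 255;0 0 -3 -0.02 -0.6 0 255;0 0 0 0 0 0 255")

```text
time_s: 19.65
position: [0.393, 0.2678, 0.0967]
tool_rot: [[-0.946, 0.326, -0.0], [0.326, 0.946, -0.0], [0.0, -0.0, -1.0]]
ft_force: [-2.5, 2.3, 4.9]
grip_width: 0.0222
gripper_force: 38.2
```

Call:
jog_arm(plan="0 0 -2 -0.01 -0.4 0 255;0 0 0 0 0 0 255")

```text
time_s: 19.82
position: [0.392, 0.2645, 0.0967]
tool_rot: [[-0.956, 0.293, -0.0], [0.293, 0.956, 0.001], [0.0, 0.0, -1.0]]
ft_force: [-2.8, 3.8, 4.8]
grip_width: 0.0224
gripper_force: 38.3
```

Call:
jog_arm(plan="0 0 -2 0 -0.4 0 255;0 0 0 0 0 0 255")

```text
time_s: 19.98
position: [0.391, 0.2609, 0.0967]
tool_rot: [[-0.966, 0.26, 0.0], [0.26, 0.966, 0.001], [0.0, 0.001, -1.0]]
ft_force: [-2.4, 5.3, 4.0]
grip_width: 0.0219
gripper_force: 38.2
```

Call:
jog_arm(plan="0 0 -2 0 -0.4 0 255;0 0 0 0 0 0 255")

```text
time_s: 20.15
position: [0.39, 0.2571, 0.0967]
tool_rot: [[-0.974, 0.226, 0.0], [0.226, 0.974, 0.001], [-0.0, 0.001, -1.0]]
ft_force: [-1.4, 6.4, 2.8]
grip_width: 0.0222
gripper_force: 38.2
```

Call:
jog_arm(plan="0 0 -2 -0.01 -0.4 0 255;0 0 0 0 0 0 255")

```text
time_s: 20.32
position: [0.3892, 0.2532, 0.0967]
tool_rot: [[-0.981, 0.192, 0.0], [0.192, 0.981, 0.001], [-0.0, 0.001, -1.0]]
ft_force: [-2.0, 5.9, 4.3]
grip_width: 0.0222
gripper_force: 38.2
```

Call:
jog_arm(plan="0 0 -2 -0.01 -0.4 0 255;0 0 0 0 0 0 255")

```text
time_s: 20.48
position: [0.3886, 0.2493, 0.0967]
tool_rot: [[-0.988, 0.158, 0.0], [0.158, 0.988, 0.001], [-0.0, 0.001, -1.0]]
ft_force: [-2.2, 6.2, 3.5]
grip_width: 0.0222
gripper_force: 38.2
```

Call:
jog_arm(plan="0 0 -2 -0.01 -0.4 0 255;0 0 0 0 0 0 255")

```text
time_s: 20.65
position: [0.3881, 0.2453, 0.0967]
tool_rot: [[-0.992, 0.123, 0.0], [0.123, 0.992, 0.001], [-0.0, 0.001, -1.0]]
ft_force: [-2.2, 6.7, 3.4]
grip_width: 0.0215
gripper_force: 38.3
```

Call:
jog_arm(plan="0 0 -2 -0.01 -0.4 0 255;0 0 0 0 0 0 255")

```text
time_s: 20.82
position: [0.3877, 0.2413, 0.0967]
tool_rot: [[-0.996, 0.088, 0.0], [0.088, 0.996, 0.001], [-0.0, 0.001, -1.0]]
ft_force: [-1.6, 6.3, 3.7]
grip_width: 0.022
gripper_force: 38.3
```

Call:
jog_arm(plan="0 0 -2.2 -0.01 -0.45 0 255;0 0 0 0 0 0 255")

```text
time_s: 20.98
position: [0.3874, 0.2367, 0.0967]
tool_rot: [[-0.999, 0.05, 0.0], [0.05, 0.999, 0.001], [-0.0, 0.001, -1.0]]
ft_force: [-1.2, 6.3, 3.8]
grip_width: 0.022
gripper_force: 38.3
```

Call:
jog_arm(plan="0 0 -2.2 -0.01 -0.45 0 255;0 0 0 0 0 0 255")

```text
time_s: 21.15
position: [0.3873, 0.2322, 0.0967]
tool_rot: [[-1.0, 0.011, 0.0], [0.011, 1.0, 0.001], [-0.0, 0.001, -1.0]]
ft_force: [-1.8, 6.2, 3.6]
grip_width: 0.0216
gripper_force: 38.3
```

Call:
jog_arm(plan="0 0 -2.2 -0.01 -0.45 0 255;0 0 0 0 0 0 255")

```text
time_s: 21.32
position: [0.3874, 0.2277, 0.0967]
tool_rot: [[-1.0, -0.027, 0.0], [-0.027, 1.0, 0.001], [-0.0, 0.001, -1.0]]
ft_force: [-1.4, 6.2, 3.2]
grip_width: 0.0216
gripper_force: 38.3
```

Call:
jog_arm(plan="0 0 -2.2 -0.01 -0.45 0 255;0 0 0 0 0 0 255")

```text
time_s: 21.48
position: [0.3876, 0.2234, 0.0967]
tool_rot: [[-0.998, -0.065, 0.0], [-0.065, 0.998, 0.002], [-0.0, 0.002, -1.0]]
ft_force: [-2.8, 8.6, 3.4]
grip_width: 0.0221
gripper_force: 38.3
```

Call:
jog_arm(plan="0 0 -0.8 0 -0.17 0 255;0 0 0 0 0 0 255")

```text
time_s: 21.65
position: [0.3877, 0.222, 0.0967]
tool_rot: [[-0.997, -0.078, 0.0], [-0.078, 0.997, 0.002], [-0.0, 0.002, -1.0]]
ft_force: [-2.8, 8.9, 3.6]
grip_width: 0.022
gripper_force: 38.3
```

Call:
jog_arm(plan="0 0 -0.8 0 -0.17 0 255;0 0 0 0 0 0 255")

```text
time_s: 21.82
position: [0.3879, 0.2204, 0.0967]
tool_rot: [[-0.996, -0.092, 0.0], [-0.092, 0.996, 0.002], [-0.0, 0.002, -1.0]]
ft_force: [-2.1, 9.6, 3.0]
grip_width: 0.022
gripper_force: 38.3
```

Call:
jog_arm(plan="0 0 -0.7 0 -0.15 0 255;0 0 0 0 0 0 255")

```text
time_s: 21.98
position: [0.388, 0.2191, 0.0966]
tool_rot: [[-0.995, -0.104, 0.0], [-0.104, 0.995, 0.002], [-0.001, 0.002, -1.0]]
ft_force: [-2.0, 10.9, 3.2]
grip_width: 0.022
gripper_force: 38.3
```

Call:
jog_arm(plan="0 0 -0.3 0 -0.07 0 255;0 0 0 0 0 0 255")

```text
time_s: 22.15
position: [0.3881, 0.2184, 0.0967]
tool_rot: [[-0.994, -0.109, 0.0], [-0.109, 0.994, 0.002], [-0.001, 0.002, -1.0]]
ft_force: [-2.5, 11.2, 2.5]
grip_width: 0.0221
gripper_force: 38.4
```

The handle resistance is about 11.4 N and climbing by roughly 1 N per mm, so the bush has bottomed. I'll swing the handle back to rest.

Call:
jog_arm(plan="0 0 5 -0.04 1 0 255;0 0 5 -0.04 1 0 255;0 0 5 -0.04 1 0 255;0 0 5 -0.04 1 0 255;0 0 5 -0.04 1 0 255;0 0 5 -0.04 1 0 255;0 0 1.5 0 0.3 0 255;0 0 0 0 0 0 255;0 0 0 0 0 0 255")

```text
time_s: 22.9
position: [0.3973, 0.2789, 0.0967]
tool_rot: [[-0.905, 0.425, -0.001], [0.425, 0.905, -0.001], [0.001, -0.001, -1.0]]
ft_force: [-4.6, 1.2, 8.0]
grip_width: 0.022
gripper_force: 38.5
```

Call:
jog_arm(plan="0 0 0.4 0 0.12 0 255;0 0 0 0 0 0 255;0 0 0 0.06 -0.08 -0.05 255;0 0 0 0 0 0 255")

```text
time_s: 23.23
position: [0.3973, 0.279, 0.0967]
tool_rot: [[-0.902, 0.431, -0.0], [0.431, 0.902, -0.001], [-0.0, -0.001, -1.0]]
ft_force: [-1.1, -2.2, 0.3]
grip_width: 0.0219
gripper_force: 37.9
```

Call:
jog_arm(plan="0 0 0 0 0 0 180;0 0 0 0 0 0 90;0 0 0 0 0 0 0;0 0 0 0 0 0 0;0 0 0 0 0 0 0;0 0 0 0 0 0 0;0 0 0 0 0 0 0")

```text
time_s: 23.82
position: [0.3973, 0.2791, 0.0971]
tool_rot: [[-0.903, 0.429, 0.0], [0.429, 0.903, 0.0], [-0.0, 0.0, -1.0]]
ft_force: [-0.7, -0.1, 0.3]
grip_width: 0.0854
gripper_force: 0.0
```

Call:
jog_arm(plan="0 0 0 0 0 -1 0;0 0 0 0 0 -3 0;0 0 0 0 0 -3 0;0 0 0 0 0 -3 0;0 0 0 3 0 0 0;0 0 0 3 0 0 0;0 0 0 0 0 0 0;0 0 0 0 0 0 0")

```text
time_s: 24.48
position: [0.3422, 0.3052, 0.1973]
tool_rot: [[-0.904, 0.427, 0.0], [0.427, 0.904, 0.0], [-0.0, 0.0, -1.0]]
ft_force: [0.9, -0.2, 0.1]
grip_width: 0.0853
gripper_force: 0.0
```

```bash
python3 - <<'E'
from h import *
np.set_printoptions(precision=4,suppress=True)
im=imaging.get_image('top')
W=cloud(im); m=(np.linalg.norm(W[:,:,:2]-[.397,.279],axis=2)<.035)&(W[:,:,2]>.1)&(W[:,:,2]<.145); print('grip',m.sum(),W[m].mean(0))
s=env.observe(); print(s['position'],s['ft_force'],s['time_s'])
uu,vv=np.meshgrid(np.arange(700),np.arange(600)); z=.058
P=proj(im,np.stack([.60-vv*.0004,.40-uu*.0004,np.full(uu.shape,z)],-1)).astype(np.float32)
o=cv2.remap(im['pixels'],P[...,0],P[...,1],cv2.INTER_CUBIC)
cv2.imwrite('pics/o6.png',o[:,:,::-1])
E
```

```text
grip 68 [0.3953 0.2743 0.1306]
[0.3431 0.3049 0.1972] [ 0.9108 -1.2172  0.016 ] 24.5333
```

View pics/o6.png

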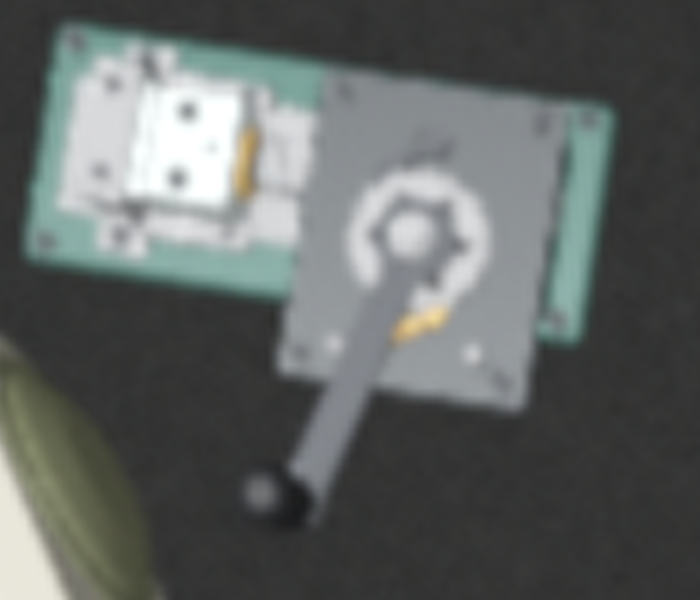

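The picture shows the flange flush against the block (248,165), the block against the stop, the handle at rest and the gripper clear.

```bash
python3 -c "
from rig import job
print(job.close_job())"
```

```text
the job is handed in; nothing more can be done
None
```

The bush is pressed home: the handle reached about 11.4 N on the fourth stroke, and the last picture shows the flange flush against the block. The handle is back at its rest stop and released, and I handed the job in at about 24.5 s, with no verdict returned.

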